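Test the bench's emergency stop, then switch the bench on

TASK

Before work, test the emergency stop of this electronics bench: push the mushroom button on the sloped console all the way in until it latches, and let go of it to see that it stays in by itself. Then twist its head clockwise (looking at the button), regripping as needed, until it unlatches and springs fully out again. Only after that, push the main lever on the switch box fully over to its far side, and leave the loose things on the bench where they are.

Things in the scene. Friction and masses are not known exactly. Their poses are not given: they have to be found in the camera images.
- console: Fixed grey wedge housing, 180 mm deep (x), 160 wide (y), 50 mm high at its front edge (-x, towards the robot), 134 mm at the back. Its flat top panel slopes down 25 degrees to the front; the mushroom button stands in its middle, on an axis square to the panel: (-0.423, 0, 0.906) in this body's frame. Origin: centre of the underside, z up.
- estop_foot (a point): The fixed point on the console's panel where the button's axis meets it, 92 mm above the console's origin. Axes as the console's.
- estop_top (a point): Centre of the top of the mushroom button: round black head, 60 mm diameter, 22 mm thick, rim straight for 11 mm, on a 32 mm grey stem. Moves in and out with the button, does not turn with the head. z: the button's outward axis; x: up the slope. Out: it stands 44 mm above the panel (underside of the head 22 mm); latched: about 33 mm (underside 11 mm).
- estop_rim (a point): Point on the button's axis, fixed to the stem, halfway up the head's straight rim: the height to grip for twisting, 13 mm below the top. The head turns on the stem, 150 degrees in all, friction 0.12 N m, no return spring. Frees the latch near its clockwise end (negative about z), 85 to 120 degrees on from where it starts; how far is not known beforehand. Twisted before pressing, it may not latch.
- estop_stem (a joint): How far the button is pushed in, m: 0 = out, 0.014 = end stop. A spring pushes it out with 4 N at 0 and 7.5 N at the end stop; passing the latch takes up to 6 N more. Pushed past about 0.011 it latches, and rests near 0.0105 when let go. While latched the head must be twisted to free it; then it springs out to 0, but not while fingers grip the head: open them to see.
- switchbox: Fixed grey box 150 x 140 x 60 mm (x, y, z) with a block 70 x 50 x 25 mm in the middle of its top that carries the main lever. Origin: centre of the underside, z up; front (-x) towards the robot.
- main_lever_tip (a point): Centre of the black ball, 26 mm in diameter, at the end of the main lever: a 10 mm steel rod, 80 mm from pivot to ball. The pivot lies 82 mm above the switch box's origin, its axis along the box's y.
- main_lever (a joint): Angle of the main lever, rad: 0 = leaning 0.5 rad to the box's front (-x, off), 1.0 = leaning 0.5 rad to its far side (+x, fully on). Stays where it is left (friction 0.06 N m). Starts between 0 and 0.2.
- multimeter: Loose flat grey hand instrument, 150 x 75 x 34 mm, lying on the bench; origin: centre of the underside. Bystander.
- reel: Loose metal reel standing on its flange, 60 mm diameter, 50 mm high; origin: centre of the underside. Bystander.
- driver: Loose screwdriver, 170 mm long, lying along its x; origin: underside, mid-length. Bystander.
- board: Loose circuit board on a black carrier plate, 100 x 120 x 22 mm; origin: centre of the underside. Bystander.
Mind the look-alikes: they are no part of the job. What is shaped like the switchbox but red or yellow is not meant.

How it is judged (in metres and radians):
On the way, in this order (a step that is already met when the one before it is completed fails the run):
1. the mushroom button is latched: pushed in by at least 9 mm while nothing of the robot touches the console or the button (value of joint estop_stem above 0.009 m and contact force between console and the fingers below 0.3 N and contact force between console and the arm below 0.3 N), for 0.3 s.
2. the button is unlatched and fully out again (within 2 mm) (value of joint estop_stem below 0.002 m), for 0.2 s.
3. the main lever is pushed over to its far side (at least 0.85 rad) (value of joint main_lever above 0.85 rad), for 0.2 s.
At the end, for the whole second after the job is handed in: the mushroom button is fully out (within 2 mm) after having been latched and released by twisting, and the main lever is over to its far side (at least 0.85 of its 1.0 rad) (value of joint estop_stem below 0.002 m and value of joint main_lever above 0.85 rad); the robot touches nothing.
It fails at once if a loose thing on the bench was moved by more than 20 mm (distance of any of multimeter, reel, driver, board from where it was at the start of the episode above 0.02 m).
It also fails if it takes over 72 s, if anything falls off the work surface, if the arm or the gripper's body presses on something with over 40 N, if the wrist force passes 120 N, or if a joint passes its speed limit or range.

ROBOT

A 6-joint arm with a two-finger parallel gripper is mounted at the origin on the work surface. World frame = base frame: x ahead of the robot, y to its left, z up, the work surface at z = 0. Lengths are in m, angles in degrees, forces in N, time in s.
With the tool pointing down it reaches from about 0.4 to 0.825 m from the base axis. Payload 7 kg.
Tool frame: the origin (TCP) lies at the very end of the fingers, on their centre line; the grasp point (between the pads) lies 19 mm behind it (ctrl.tcp_to_grasp is the distance from the TCP to the grasp point, in m); z points along the fingers, y is the direction in which the jaws open and shut (so a half turn about z gives the same grasp; the last joint's range is limited). The gripper opens to 88 mm and grips with 3 to 60 N. Pads are 19 mm wide; open, the fingers measure 130 mm over their backs; the gripper's body (78 mm by 193 mm) begins 47 mm behind the grasp point.
Start: joints at [83.428, 20.546, 0.682, 0, -70.136, -16.507], TCP at [0.265, 0.621, 0.227] pointing down, gripper open.
Joint ranges: [-176.03, 176.03], [-82.01, 121.73], [-58.28, 71.71], [-173.87, 95.51], [-174.79, -0.11], [-173.66, 173.66]. Speed limits (degrees/s): [136.94, 136.94, 172.46, 180, 180, 180].

INTERFACE

Orientations are given as [roll, pitch, yaw] about the fixed x, y, z axes, in that order (R = Rz(yaw) Ry(pitch) Rx(roll)).
In Python, from plant import ctrl gives the robot as it stands.
- The arm moves only by the tool jog_arm, never from a script. Its argument "commands" is a list of rows, each an object of numbers: "x", "y", "z": the shift along the tool's x, y, z in cm; "roll": the turn about the tool's z in rad. In form: [{"x": .., "y": .., "z": .., "roll": ..}, ...]. A call has 1 to 12 rows; each row shifts and turns the commanded pose from where the row before left it, along the tool's axes as they then stand; what a row does not reach is not made up. A row lasts 1/10 s, in which the tool goes at most 50 mm and 8.59 degrees, less where a joint would pass 70% of its speed; a pose out of reach is approached as far as the arm can. A call is refused whole if a number of a shift passes 5 or a number of a turn 0.15, either way. A call with a gripper value outside its range is refused whole. "gripper" is the finger opening in cm, from 0 to 8.76, set as the call begins (left out, the last holds). The fingers move at their own pace and stop on an object; the grip force is fixed at half the most. Time passes only in rows, so rows that do not move let the fingers close. It gives the time, the measured TCP pose, the force and the opening at its end, in the units of the state.
- ctrl.get_obs(): the state, without advancing time (a new reading comes with each control period).
- ctrl.snapshot(name): name is "scene" or "top" or "wrist"; returns a dict with "image" (400x640x3 uint8, red, green, blue), "mtx" (3x3 intrinsics, pixels), "position" and "orientation" of the camera in the world; the wrist camera has in their place "hand_eye" (4x4, takes a point from camera to tool coordinates, whose origin is the TCP and whose axes are the flange's). Camera axes: x right, y up, looking along -z (the intrinsics and any distortion apply to the point x, -y, -z); pixel columns grow to the right and rows downward; lengths in m; the calibration is good to about 2 mm. A picture is of the moment at which its call begins: read the wrist's pose just before it. There is no depth.
- ctrl.close_job(): hands the job in, once; it reports no verdict.
Trained networks look in the newest picture that a camera, given by its name, has taken for a name from the list of things; names that differ only in an ending like _2 or _b are one class to them, and where a whole thing is asked for, a point or a joint stands for the part that bears it (a point fixed in the world has none). Each returns a list of dicts, best first, with "confidence" (0 to 1); they miss things now and then, are a little off and sometimes report something else, mostly with a low value. They report only what shows in the picture. A call takes as long as a camera call. They do not tell look-alikes from the thing itself.
- ctrl.search_frame(camera, query): "position" ([column, row] as shares, 0 to 1, of the picture: columns of its width, rows of its height, amid what is visible of it).
- ctrl.regions_of(camera, query): "mask" (400x640 bool, what is visible of it) and "position" ([column, row] as shares, 0 to 1, of the picture: columns of its width, rows of its height, amid what is visible of it).
The state is a dict: "clock": time; "joint_pos": joint angles; "qvel": joint speeds; "tau": joint torques, N m; "tool_pos": TCP position; "orientation": TCP orientation; "force": force on the tool from outside, world axes, zero at the start; "moment": the same for the moment, N m; "opening": finger opening in m.
Only numpy, scipy, OpenCV 4.12 (cv2) and the standard library are available. Lean on these libraries where they do the work, as an engineer would, in place of code of your own. Each camera call takes 0.05 s, during which the arm holds its last target.

## Working session

There is one attempt and no reset: what is moved stays moved. The work goes in short steps, Python scripts to look and compute and a tool call to move; the robot and the scene stay as the last step left them, time stands still between calls to the robot, and variables do not carry over. Pictures are saved under pics/ and viewed, and the job is handed in when it is done.

Besides the shell and the picture viewer there is one more tool, called after "Emit:" in YAML: its name, and indented under it one key for each argument. jog_arm: Moves the arm, as the interface text tells. Its arguments: {"type":"object","properties":{"commands":{"type":"array"},"gripper":{"type":"number"}},"required":["commands"]}

```bash
ls; mkdir -p pics; cat > h.py <<'E'
import numpy as np,cv2
from plant import ctrl
from scipy.spatial.transform import Rotation as R
def snap(n,f=None):
    s=ctrl.snapshot(n)
    if f: cv2.imwrite('pics/'+f,cv2.cvtColor(s['image'],cv2.COLOR_RGB2BGR))
    return s
E
python3 - <<'E'
from h import *
for n in ['scene','top']:
    s=snap(n,n+'0.png'); print(n,s['mtx'],s['position'],s['orientation'],[k for k in s])
    for q in ['console','estop_top','switchbox','main_lever_tip','multimeter','reel','driver','board']:
        print(q,[(round(d['confidence'],2),np.round(np.array(d['position'])*[640,400]).tolist()) for d in ctrl.search_frame(n,q)])
o=ctrl.get_obs();print(o)
E
```

```text
pics
scene [[502.40889795   0.         319.57662207]
 [  0.         502.40889795 199.04712393]
 [  0.           0.           1.        ]] [ 0.88389676 -0.58165135  1.19706119] [30.9717127  -0.6147393  29.64937892] ['image', 'mtx', 'position', 'orientation']
console [(0.74, [264.0, 242.0])]
estop_top [(0.71, [252.0, 227.0])]
switchbox [(0.97, [439.0, 150.0]), (0.8, [284.0, 118.0]), (0.67, [336.0, 163.0])]
main_lever_tip [(0.67, [433.0, 125.0]), (0.6, [334.0, 135.0])]
multimeter [(0.91, [377.0, 110.0])]
reel [(0.62, [185.0, 314.0]), (0.34, [251.0, 230.0])]
driver [(0.76, [386.0, 244.0]), (0.38, [377.0, 113.0])]
board [(0.82, [257.0, 354.0]), (0.69, [254.0, 231.0])]
top [[400.81702355   0.         315.0396835 ]
 [  0.         400.81702355 209.75230879]
 [  0.           0.           1.        ]] [ 0.44800825 -0.02576938  1.2319757 ] [  4.93214741   0.82945074 -91.40454887] ['image', 'mtx', 'position', 'orientation']
console [(0.89, [364.0, 229.0]), (0.21, [368.0, 233.0])]
estop_top [(0.6, [373.0, 234.0])]
switchbox [(0.86, [238.0, 293.0]), (0.8, [253.0, 215.0]), (0.8, [198.0, 146.0])]
main_lever_tip []
multimeter [(0.8, [179.0, 214.0])]
reel [(0.76, [446.0, 250.0])]
driver [(0.82, [306.0, 142.0]), (0.2, [367.0, 230.0])]
board [(0.76, [440.0, 189.0])]
{'clock': 0.9, 'joint_pos': array([ 8.34276109e+01,  2.05447883e+01,  6.81947748e-01, -1.11044130e-03,
       -7.01356906e+01, -1.65056908e+01]), 'qvel': array([-0.07810455, -0.01937771, -0.06307344, -0.05590003, -0.01515046,
        0.00588024]), 'tau': array([-1.77502188e-03, -5.82352352e+01,  2.93306673e+01,  7.00249583e+00,
        1.25147254e-02, -1.91087287e-05]), 'tool_pos': array([0.26460482, 0.62094804, 0.22657542]), 'orientation': array([-1.79998888e+02,  1.41866761e-03, -2.30784572e+01]), 'force': array([-0.21305895,  0.17497189, -0.16857326]), 'moment': array([-0.00548281, -0.04280055, -0.0398831 ]), 'opening': 0.08740332425141203}
```

View pics/scene0.png

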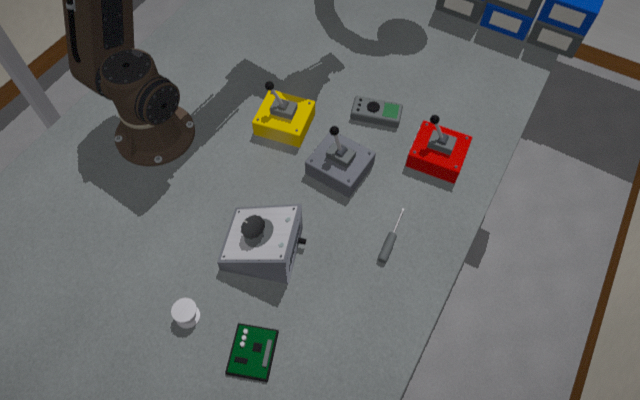

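View pics/top0.png

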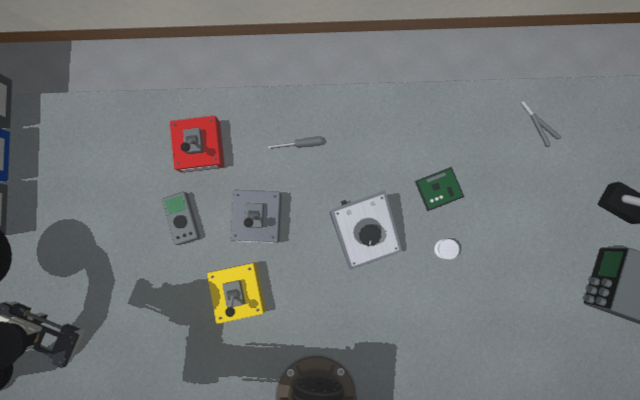

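```bash
python3 - <<'E'
import cv2
a=cv2.imread('pics/scene0.png')
cv2.imwrite('pics/c1.png',cv2.resize(a[80:230,230:480],None,fx=3.2,fy=3.2,interpolation=cv2.INTER_CUBIC))
cv2.imwrite('pics/c2.png',cv2.resize(a[160:310,160:360],None,fx=4,fy=4,interpolation=cv2.INTER_CUBIC))
b=cv2.imread('pics/top0.png')
cv2.imwrite('pics/c3.png',cv2.resize(b[120:330,160:440],None,fx=2.8,fy=2.8,interpolation=cv2.INTER_CUBIC))
E
```

```text
(no output)
```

View pics/c1.png

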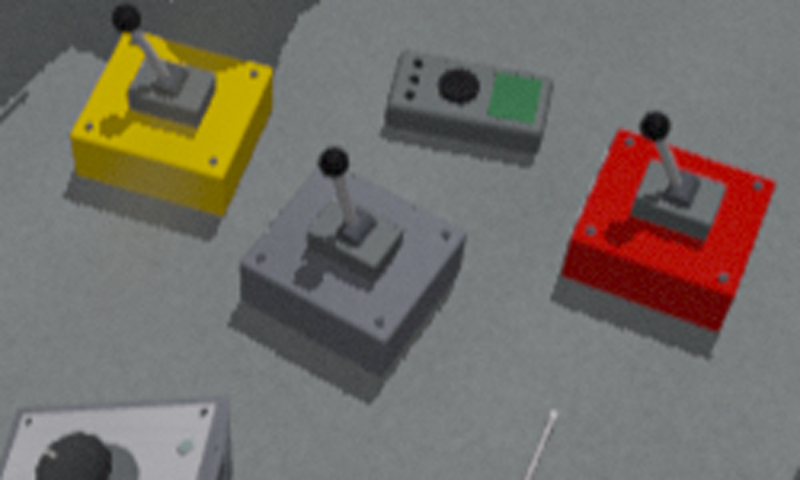

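View pics/c2.png

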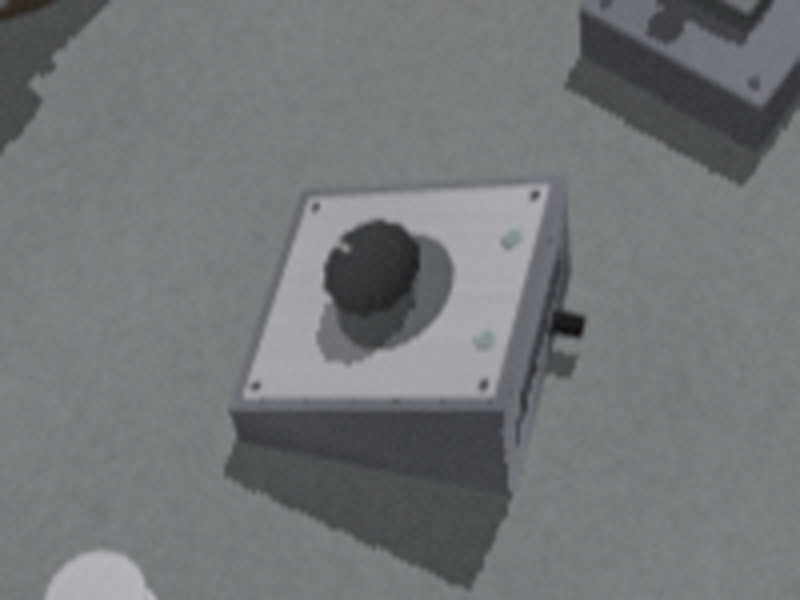

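View pics/c3.png

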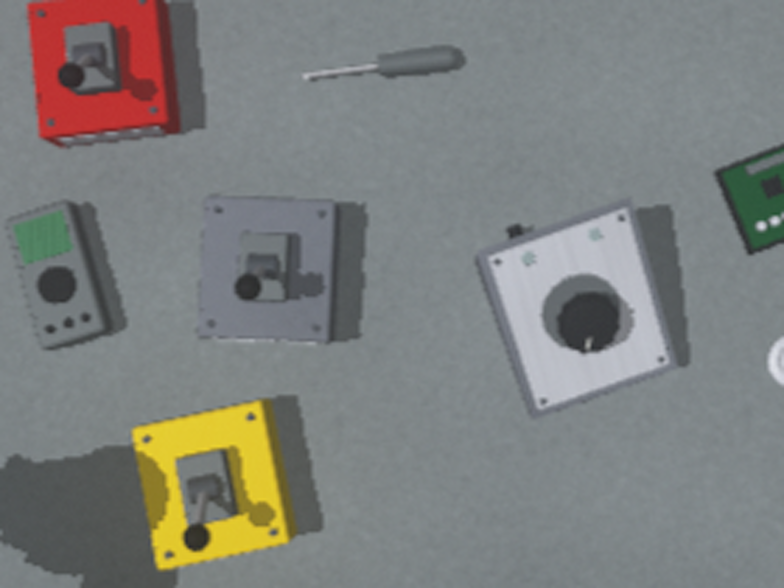

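```bash
cat > cams.py <<'E'
from h import *
K1=np.array([[502.40889795,0,319.57662207],[0,502.40889795,199.04712393],[0,0,1]])
K2=np.array([[400.81702355,0,315.0396835],[0,400.81702355,209.75230879],[0,0,1]])
C={'scene':(K1,np.array([0.88389676,-0.58165135,1.19706119]),R.from_euler('xyz',[30.9717127,-0.6147393,29.64937892],degrees=True)),
'top':(K2,np.array([0.44800825,-0.02576938,1.2319757]),R.from_euler('xyz',[4.93214741,0.82945074,-91.40454887],degrees=True))}
def proj(c,P):
    K,p,r=C[c]; q=r.inv().apply(np.atleast_2d(P)-p)*[1,-1,-1]
    u=q@K.T; return u[:,:2]/u[:,2:]
E
cat > fit.py <<'E'
from cams import *
from scipy.optimize import least_squares
def fit(obs,x0):
    def pts(x,o): return R.from_euler('z',x[2]).apply(o)+[x[0],x[1],0]
    def f(x):
        return np.concatenate([(proj(c,pts(x,np.array([o[0] for o in l])))-np.array([o[1] for o in l])).ravel() for c,l in obs.items()])
    s=least_squares(f,x0,loss='soft_l1'); print(np.round(s.x,4),np.degrees(s.x[2])); print(np.round(f(s.x).reshape(-1,2),1).tolist()); return s.x
t=lambda u,v:(160+u/2.8-.3,120+v/2.8-.3)
a=lambda u,v:(230+u/3.2-.3,80+v/3.2-.3)
b=lambda u,v:(160+u/4-.3,160+v/4-.3)
xc=.09;yc=.08
con=fit({'top':[((-xc,yc,.05),t(535,415)),((-xc,-yc,.05),t(675,367)),((xc,yc,.134),t(478,255)),((xc,-yc,.134),t(632,200))],
'scene':[((-xc,yc,.05),b(305,190)),((-xc,-yc,.05),b(235,408)),((xc,yc,.134),b(565,180)),((xc,-yc,.134),b(508,408)),((-xc,-yc,0),b(237,437)),((xc,-yc,0),b(512,493))]},[.4,-.1,.3])
X=.075;Y=.07
box=fit({'top':[((X,Y,.06),t(205,197)),((X,-Y,.06),t(335,203)),((-X,-Y,.06),t(330,343)),((-X,Y,.06),t(198,338))],
'scene':[((-X,-Y,.06),a(240,265)),((X,-Y,.06),a(385,340)),((X,Y,.06),a(465,235)),((-X,Y,.06),a(322,170)),((-X,-Y,0),a(242,300)),((X,-Y,0),a(378,375))]},[.4,.15,0])
rc=R.from_euler('z',con[2]); ax=rc.apply([-.423,0,.906]); foot=rc.apply([0,0,.092])+[con[0],con[1],0]
print('foot',foot,'axis',ax,'top',foot+.044*ax,proj('top',foot+.044*ax),proj('scene',foot+.044*ax))
rb=R.from_euler('z',box[2])
for q in (0,.1,.2):
    p=rb.apply([.08*np.sin(q-.5),0,.082+.08*np.cos(q-.5)])+[box[0],box[1],0]; print(q,p,proj('top',p),proj('scene',p))
print('obs ball',t(247,288),a(333,162),'head',t(590,322),b(372,265))
E
python3 fit.py
```

```text
[ 0.4839 -0.1577  0.31  ] 17.760566230833184
[[-0.8, 1.2], [0.8, 0.3], [-0.2, -2.2], [-0.3, -1.6], [-0.6, -0.4], [-1.9, -0.1], [0.4, -1.6], [-1.0, 0.2], [0.8, 0.6], [0.5, 0.6]]
[ 0.5368  0.1655 -0.0562] -3.22075308751281
[[-0.4, -0.5], [0.4, -1.2], [0.2, -0.2], [-0.4, 0.0], [-1.5, -0.9], [-0.3, 0.8], [0.5, -1.7], [-0.1, -4.5], [-1.8, 0.2], [0.5, 1.4]]
foot [ 0.48386824 -0.15769686  0.092     ] axis [-0.40283963 -0.12903189  0.906     ] top [ 0.46614329 -0.16337427  0.131864  ] [[371.01463412 236.44663802]] [[249.73006918 223.38955145]]
0 [0.4985099 0.1676639 0.1522066] [[248.76931402 227.33841113]] [[328.85069706 129.52423321]]
0.1 [0.5056991  0.16725935 0.15568488] [[248.66041482 224.6114985 ]] [[331.19342419 129.86983315]]
0.2 [0.51319909 0.16683731 0.15842692] [[248.6054746  221.76983587]] [[333.6443871  130.44639524]]
obs ball (247.9142857142857, 222.55714285714285) (333.7625, 130.325) head (370.4142857142857, 234.7) (252.7, 225.95)
```

Three switch boxes appear in the top view: yellow at (235,293), grey at (256,216) and red at (198,146). The grey one is meant, and the enlarged crop confirms it is grey with its lever leaning to the front. The console's button is at top view (371,235). I can only shift and roll a vertical tool, so I'll turn the jaws along the console's y axis and fly over the button.

Emit:
jog_arm:
  commands:
    - {"z": -1,"roll": -0.143}
    - {"z": -1,"roll": -0.143}
    - {"z": -1,"roll": -0.143}
    - {"z": -1,"roll": -0.143}
    - {"z": -1,"roll": -0.141}
    - {"x": 1.5,"y": 4}
    - {"x": 1.5,"y": 4}
    - {"x": 1.5,"y": 4}
    - {"x": 1.5,"y": 4}
    - {"x": 1.5,"y": 4}
    - {"x": 1.5,"y": 4}
    - {"x": 1.0,"y": 4}
  gripper: 8.76

```text
validation failed for argument at $.co...
```

```bash
python3 - <<'E'
from h import *
o=ctrl.get_obs();print(o['clock'],o['joint_pos'].round(1),o['tool_pos'],o['orientation'])
y=np.radians(o['orientation'][2]);d=np.array([.457,-.166])-o['tool_pos'][:2]
print(d@[np.cos(y),np.sin(y)],d@[np.sin(y),-np.cos(y)])
E
```

```text
0.9 [ 83.4  20.5   0.7  -0.  -70.1 -16.5] [0.26460482 0.62094804 0.22657542] [-1.79998888e+02  1.41866761e-03 -2.30784572e+01]
0.4854743310004659 0.648550531914599
```

Emit:
jog_arm:
  commands:
    - {"x": 0,"y": 0,"z": -1,"roll": -0.143}
    - {"x": 0,"y": 0,"z": -1,"roll": -0.143}
    - {"x": 0,"y": 0,"z": -1,"roll": -0.143}
    - {"x": 0,"y": 0,"z": -1,"roll": -0.143}
    - {"x": 0,"y": 0,"z": -1,"roll": -0.141}
    - {"x": 1.5,"y": 4,"z": 0,"roll": 0}
    - {"x": 1.5,"y": 4,"z": 0,"roll": 0}
    - {"x": 1.5,"y": 4,"z": 0,"roll": 0}
    - {"x": 1.5,"y": 4,"z": 0,"roll": 0}
    - {"x": 1.5,"y": 4,"z": 0,"roll": 0}
    - {"x": 1.5,"y": 4,"z": 0,"roll": 0}
    - {"x": 1.0,"y": 4,"z": 0,"roll": 0}
  gripper: 8.76

```text
clock: 2.1
tool_pos: [0.4464, 0.3834, 0.2767]
orientation: [-180.0, -0.0, 17.8]
force: [0.9, -0.0, 0.6]
opening: 0.088
```

```bash
cat > st.py <<'E'
from h import *
import sys
o=ctrl.get_obs();print(round(o['clock'],2),o['joint_pos'].round(1),o['tool_pos'].round(4),o['orientation'].round(2),'F',o['force'].round(1),'open',round(o['opening'],4))
if len(sys.argv)>3:
    t=np.array([float(v) for v in sys.argv[1:4]]);d=t-o['tool_pos'];r=R.from_euler('xyz',o['orientation'],degrees=True)
    print('tool cm',(r.inv().apply(d)*100).round(2))
E
python3 st.py .457 -.166 .28
```

```text
2.1 [ 59.7  10.8  -6.1   0.  -73.   48.1] [0.4464 0.3834 0.2767] [-1.7999e+02 -2.0000e-02  1.7770e+01] F [ 0.9 -0.   0.6] open 0.088
tool cm [-15.75  52.65  -0.35]
```

Emit:
jog_arm:
  commands:
    - {"x": -1.3,"y": 4.4,"z": 0,"roll": 0}
    - {"x": -1.3,"y": 4.4,"z": 0,"roll": 0}
    - {"x": -1.3,"y": 4.4,"z": 0,"roll": 0}
    - {"x": -1.3,"y": 4.4,"z": 0,"roll": 0}
    - {"x": -1.3,"y": 4.4,"z": 0,"roll": 0}
    - {"x": -1.3,"y": 4.4,"z": 0,"roll": 0}
    - {"x": -1.3,"y": 4.4,"z": 0,"roll": 0}
    - {"x": -1.3,"y": 4.4,"z": 0,"roll": 0}
    - {"x": -1.3,"y": 4.4,"z": 0,"roll": 0}
    - {"x": -1.3,"y": 4.4,"z": 0,"roll": 0}
    - {"x": -1.3,"y": 4.3,"z": 0,"roll": 0}
    - {"x": -1.4,"y": 4.3,"z": 0,"roll": 0}
  gripper: 0

```text
clock: 3.3
tool_pos: [0.4561, -0.1658, 0.277]
orientation: [180.0, -0.1, 17.8]
force: [1.0, 0.8, 0.1]
opening: 0.0017
```

```bash
python3 st.py; python3 - <<'E'
from h import *
o=ctrl.get_obs(); s=snap('wrist','w1.png'); np.savez('w1.npz',p=o['tool_pos'],e=o['orientation'],K=s['mtx'],H=s['hand_eye']); print({k:v for k,v in s.items() if k!='image'})
s=snap('top','top1.png')
E
```

```text
3.3 [  3.3   0.5 -17.8   0.  -71.7 104.5] [ 0.4561 -0.1658  0.277 ] [ 1.7998e+02 -6.0000e-02  1.7780e+01] F [1.  0.8 0.1] open 0.0017
{'mtx': array([[280.96618952,   0.        , 317.76409454],
       [  0.        , 280.96618952, 200.72702374],
       [  0.        ,   0.        ,   1.        ]]), 'hand_eye': array([[ 1.21159017e-04,  9.60795798e-01,  2.77256955e-01,
         7.42765112e-02],
       [ 9.99999928e-01, -1.63949262e-05, -3.80177414e-04,
        -8.61605813e-04],
       [-3.60727255e-04,  2.77256981e-01, -9.60795731e-01,
        -1.58996884e-01],
       [ 0.00000000e+00,  0.00000000e+00,  0.00000000e+00,
         1.00000000e+00]])}
```

View pics/w1.png

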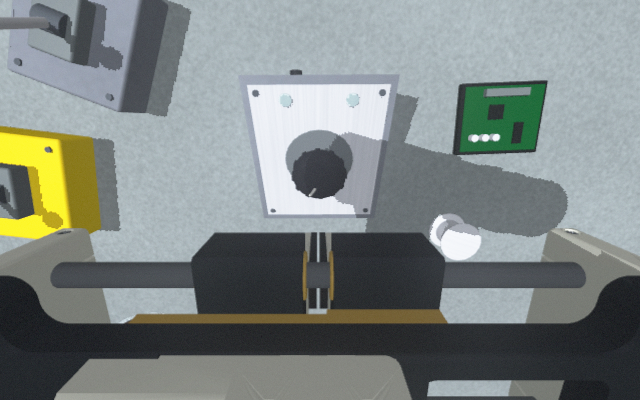

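The wrist view shows the console with panel corners at (240,76), (398,75), (369,217) and (264,217), and the head near (319,173). I'll refine the fit with all three cameras.

```bash
cat >> fit.py <<'E'
print('---')
w=np.load('w1.npz'); T=np.eye(4);T[:3,:3]=R.from_euler('xyz',w['e'],degrees=True).as_matrix();T[:3,3]=w['p'];M=T@w['H']
C['wrist']=(w['K'],M[:3,3],R.from_matrix(M[:3,:3]))
wo=[((xc,yc,.134),(240,76)),((xc,-yc,.134),(398.5,75)),((-xc,-yc,.05),(370,217.5)),((-xc,yc,.05),(264,217.5))]
con1=fit({'wrist':wo},con)
con2=fit({'wrist':wo,'top':[((-xc,yc,.05),t(535,415)),((-xc,-yc,.05),t(675,367)),((xc,yc,.134),t(478,255)),((xc,-yc,.134),t(632,200))],
'scene':[((-xc,yc,.05),b(305,190)),((-xc,-yc,.05),b(235,408)),((xc,yc,.134),b(565,180)),((xc,-yc,.134),b(508,408)),((-xc,-yc,0),b(237,437)),((xc,-yc,0),b(512,493))]},con)
for cc in (con,con1,con2):
    rc=R.from_euler('z',cc[2]); ax=rc.apply([-.423,0,.906]); top=rc.apply([0,0,.092])+[cc[0],cc[1],0]+.044*ax
    print(top,ax,[proj(c,top).round(1).tolist() for c in C])
E
python3 fit.py | sed -n '/---/,$p'
python3 - <<'E'
import cv2
a=cv2.imread('pics/w1.png');cv2.imwrite('pics/w1c.png',cv2.resize(a[60:230,220:420],None,fx=3.5,fy=3.5,interpolation=cv2.INTER_CUBIC))
E
```

```text
---
[ 0.4817 -0.1578  0.3116] 17.852193143969124
[[-2.1, -0.7], [0.7, 0.1], [3.3, 0.6], [-0.6, 0.7]]
[ 0.4822 -0.1579  0.3113] 17.83502037919547
[[-1.9, -1.3], [1.0, -0.4], [3.5, 0.3], [-0.5, 0.4], [-0.6, 1.8], [0.9, 0.8], [-0.1, -1.5], [-0.3, -1.0], [-1.2, -0.6], [-2.5, -0.3], [-0.3, -1.9], [-1.6, -0.1], [0.2, 0.4], [-0.1, 0.3]]
[ 0.46614329 -0.16337427  0.131864  ] [-0.40283963 -0.12903189  0.906     ] [[[249.7, 223.4]], [[371.0, 236.4]], [[319.0, 180.1]]]
[ 0.46393913 -0.16353845  0.131864  ] [-0.40263277 -0.12967594  0.906     ] [[[248.9, 223.0]], [[371.1, 237.3]], [[318.6, 182.0]]]
[ 0.46447489 -0.1635787   0.131864  ] [-0.40267162 -0.12955526  0.906     ] [[[249.1, 223.1]], [[371.1, 237.1]], [[318.8, 181.6]]]
```

View pics/w1c.png

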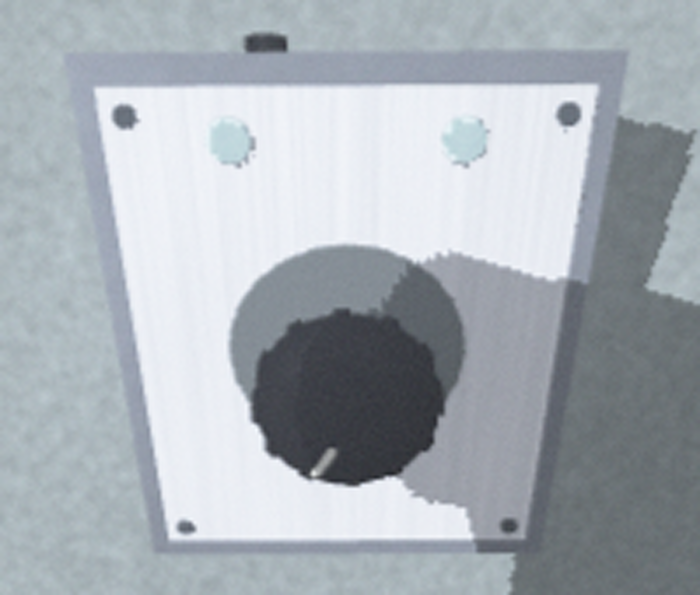

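```bash
cat >> fit.py <<'E'
print('+++')
wo=[((xc,yc,.134),(238.8,74.7)),((xc,-yc,.134),(399.3,74.5)),((-xc,-yc,.05),(374,217.3)),((-xc,yc,.05),(264,217.5))]
con1=fit({'wrist':wo},con)
def sil(cc,c,out=.044):
    rc=R.from_euler('z',cc[2]); X=rc.apply([.906,0,.423]);Yv=rc.apply([0,1,0]);ax=rc.apply([-.423,0,.906]); f=rc.apply([0,0,.092])+[cc[0],cc[1],0]
    th=np.linspace(0,6.28,60); P=np.concatenate([f+(out-d)*ax+.03*(np.outer(np.cos(th),X)+np.outer(np.sin(th),Yv)) for d in (.0075,.0185)])
    u=proj(c,P); return np.r_[u.min(0),u.max(0)].round(1)
for cc in (con,con1,con2): print(sil(cc,'wrist'),sil(cc,'top'),sil(cc,'scene'))
print('obs wrist 291.4,148,346.5,199')
E
python3 fit.py | sed -n '/+++/,$p'
python3 - <<'E'
import cv2
a=cv2.imread('pics/top0.png');cv2.imwrite('pics/t0c.png',cv2.resize(a[185:275,320:410],None,fx=6,fy=6,interpolation=cv2.INTER_CUBIC))
E
```

```text
+++
[ 0.4825 -0.1583  0.3128] 17.921501000968497
[[-0.4, -0.0], [0.6, -0.2], [-0.1, 0.3], [-0.1, 0.3]]
[292.3 147.6 345.8 196.5] [358.7 223.8 380.9 245.4] [240.5 214.3 264.5 238.1]
[292.5 149.  345.9 197.7] [359.  224.3 381.2 245.9] [239.9 214.3 263.9 238.1]
[292.  149.2 345.4 197.8] [358.8 224.4 381.  246. ] [239.9 214.1 263.9 237.9]
obs wrist 291.4,148,346.5,199
```

View pics/t0c.png

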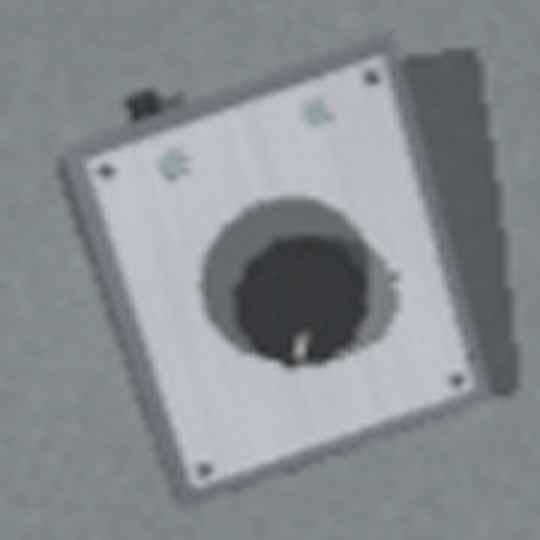

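Emit:
jog_arm:
  commands:
    - {"x": -0.2,"y": 0.08,"z": 3,"roll": 0}
    - {"x": -0.26,"y": 0,"z": 3,"roll": 0}
    - {"x": 0,"y": 0,"z": 3,"roll": 0}
    - {"x": 0,"y": 0,"z": 3,"roll": 0}
    - {"x": 0,"y": 0,"z": 1,"roll": 0}
    - {"x": 0,"y": 0,"z": 0.7,"roll": 0}
    - {"x": 0,"y": 0,"z": 0,"roll": 0}
    - {"x": 0,"y": 0,"z": 0,"roll": 0}
  gripper: 0

```text
clock: 4.2
tool_pos: [0.4531, -0.1661, 0.1407]
orientation: [180.0, -0.1, 17.8]
force: [-0.4, -0.1, 0.0]
opening: 0.0007
```

```bash
python3 st.py .4556 -.1670 .1319;python3 -c "
from h import *
snap('scene','s2.png');import cv2
a=cv2.imread('pics/s2.png');cv2.imwrite('pics/s2c.png',cv2.resize(a[150:300,150:350],None,fx=4,fy=4,interpolation=cv2.INTER_CUBIC))"
```

```text
4.2 [  3.3   6.8 -30.    0.  -53.1 104.5] [ 0.4531 -0.1661  0.1407] [ 1.7996e+02 -9.0000e-02  1.7800e+01] F [-0.4 -0.1  0. ] open 0.0007
tool cm [0.21 0.16 0.88]
```

View pics/s2c.png

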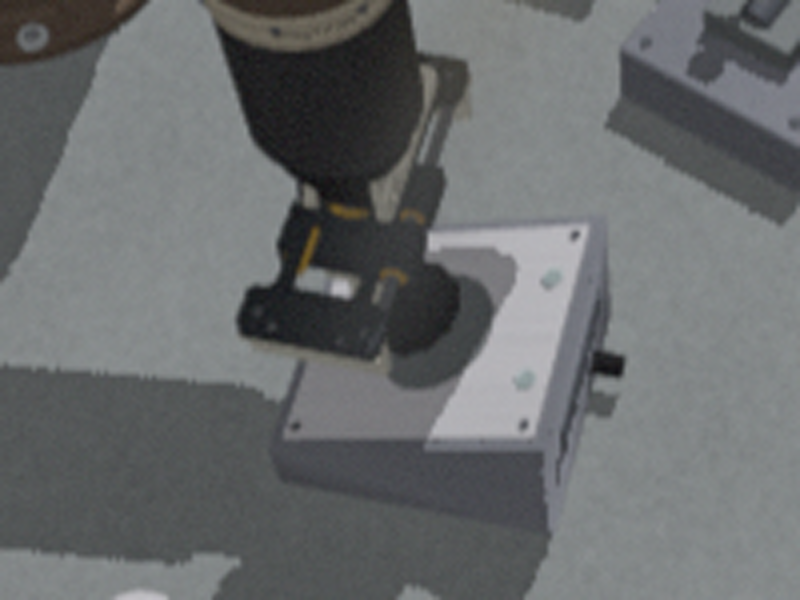

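Emit:
jog_arm:
  commands:
    - {"x": 0.12,"y": 0.1,"z": 0.45,"roll": 0}
    - {"x": 0.1,"y": 0,"z": 0.4,"roll": 0}
    - {"x": 0.085,"y": 0,"z": 0.18,"roll": 0}
    - {"x": 0.085,"y": 0,"z": 0.18,"roll": 0}
    - {"x": 0.085,"y": 0,"z": 0.18,"roll": 0}
    - {"x": 0.085,"y": 0,"z": 0.18,"roll": 0}
    - {"x": 0.0,"y": 0,"z": 0,"roll": 0}
    - {"x": 0.0,"y": 0,"z": 0,"roll": 0}
  gripper: 0

```text
clock: 5.05
tool_pos: [0.4582, -0.1655, 0.1242]
orientation: [180.0, -0.0, 17.8]
force: [0.2, -0.3, 4.7]
opening: 0.0001
```

```bash
python3 st.py
```

```text
5.05 [  3.3   8.3 -30.7   0.  -51.  104.4] [ 0.4582 -0.1655  0.1242] [ 1.7997e+02 -3.0000e-02  1.7790e+01] F [ 0.2 -0.3  4.7] open 0.0001
```

Emit:
jog_arm:
  commands:
    - {"x": 0.085,"y": 0,"z": 0.18,"roll": 0}
    - {"x": 0.085,"y": 0,"z": 0.18,"roll": 0}
    - {"x": 0.0,"y": 0,"z": 0,"roll": 0}
    - {"x": 0.0,"y": 0,"z": 0,"roll": 0}
  gripper: 0

```text
clock: 5.45
tool_pos: [0.4598, -0.165, 0.1206]
orientation: [180.0, -0.0, 17.8]
force: [-1.4, 0.5, 5.1]
opening: 0.0005
```

Emit:
jog_arm:
  commands:
    - {"x": 0.042,"y": 0,"z": 0.09,"roll": 0}
    - {"x": 0.042,"y": 0,"z": 0.09,"roll": 0}
    - {"x": 0.0,"y": 0,"z": 0,"roll": 0}
    - {"x": 0.0,"y": 0,"z": 0,"roll": 0}
  gripper: 0

```text
clock: 5.85
tool_pos: [0.4606, -0.1648, 0.1189]
orientation: [180.0, -0.0, 17.8]
force: [-0.8, 0.4, 5.8]
opening: 0.0001
```

Emit:
jog_arm:
  commands:
    - {"x": 0.042,"y": 0,"z": 0.09,"roll": 0}
    - {"x": 0.042,"y": 0,"z": 0.09,"roll": 0}
    - {"x": 0.0,"y": 0,"z": 0,"roll": 0}
    - {"x": 0.0,"y": 0,"z": 0,"roll": 0}
  gripper: 0

```text
clock: 6.25
tool_pos: [0.4611, -0.1647, 0.1177]
orientation: [180.0, 0.0, 17.8]
force: [-5.2, 0.0, 12.9]
opening: 0.0002
```

Emit:
jog_arm:
  commands:
    - {"x": 0.042,"y": 0,"z": 0.09,"roll": 0}
    - {"x": 0.042,"y": 0,"z": 0.09,"roll": 0}
    - {"x": 0.0,"y": 0,"z": 0,"roll": 0}
    - {"x": 0.0,"y": 0,"z": 0,"roll": 0}
  gripper: 0

```text
clock: 6.65
tool_pos: [0.4613, -0.1649, 0.1171]
orientation: [179.9, 0.0, 17.8]
force: [-10.4, 1.0, 27.3]
opening: 0.0007
```

Emit:
jog_arm:
  commands:
    - {"x": 0.042,"y": 0,"z": 0.09,"roll": 0}
    - {"x": 0.042,"y": 0,"z": 0.09,"roll": 0}
    - {"x": 0.0,"y": 0,"z": 0,"roll": 0}
    - {"x": 0.0,"y": 0,"z": 0,"roll": 0}
  gripper: 0

```text
clock: 7.05
tool_pos: [0.4615, -0.1651, 0.1167]
orientation: [179.9, 0.1, 17.9]
force: [-19.2, 2.2, 44.1]
opening: 0.0007
```

End stop reached, since the force climbs with no further motion. I'll let go, back off and look.

Emit:
jog_arm:
  commands:
    - {"x": -0.25,"y": 0,"z": -0.5,"roll": 0}
    - {"x": -0.5,"y": 0,"z": -1.0,"roll": 0}
    - {"x": -0.5,"y": 0,"z": -1.5,"roll": 0}
    - {"x": 0,"y": 0,"z": -3,"roll": 0}
    - {"x": 0,"y": 0,"z": -3,"roll": 0}
    - {"x": 0,"y": 0,"z": -3,"roll": 0}
    - {"x": 0,"y": 0,"z": 0,"roll": 0}
    - {"x": 0,"y": 0,"z": 0,"roll": 0}
  gripper: 8.76

```text
clock: 7.85
tool_pos: [0.4508, -0.1675, 0.2333]
orientation: [-180.0, -0.1, 17.8]
force: [0.3, -0.6, -1.3]
opening: 0.0588
```

```bash
cat > look.py <<'E'
from cams import *
import sys
o=ctrl.get_obs(); f=sys.argv[1]; s=snap('wrist',f+'.png')
T=np.eye(4);T[:3,:3]=R.from_euler('xyz',o['orientation'],degrees=True).as_matrix();T[:3,3]=o['tool_pos'];M=T@s['hand_eye']
C['wrist']=(s['mtx'],M[:3,3],R.from_matrix(M[:3,:3]))
cc=(.4825,-.1583,.3128)
im=cv2.imread('pics/'+f+'.png'); big=cv2.resize(im,None,fx=4,fy=4,interpolation=cv2.INTER_CUBIC)
rc=R.from_euler('z',cc[2]); X=rc.apply([.906,0,.423]);Yv=rc.apply([0,1,0]);ax=rc.apply([-.423,0,.906]); F=rc.apply([0,0,.092])+[cc[0],cc[1],0]
th=np.linspace(0,6.28,60)
for out,col in((.044,(0,0,255)),(.033,(0,255,0))):
    for d in(.0075,.0185):
        P=F+(out-d)*ax+.03*(np.outer(np.cos(th),X)+np.outer(np.sin(th),Yv))
        cv2.polylines(big,[np.round(proj('wrist',P)*4+1.5).astype(int)],False,col,1)
c=proj('wrist',F+.038*ax)[0]*4
x0=int(np.clip(c[0]-300,0,2560-600));y0=int(np.clip(c[1]-250,0,1600-500))
cv2.imwrite('pics/'+f+'c.png',big[y0:y0+500,x0:x0+600]);print(round(o['clock'],2),o['tool_pos'].round(4),o['orientation'].round(1),o['force'].round(1),x0,y0)
E
python3 look.py w3
```

```text
7.85 [ 0.4508 -0.1675  0.2333] [-1.80e+02 -1.00e-01  1.78e+01] [ 0.3 -0.6 -1.3] 978 476
```

View pics/w3c.png

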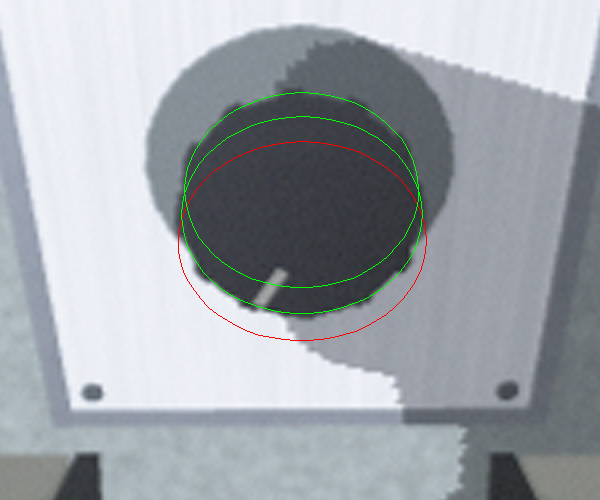

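Latched: the head sits exactly on the green (33 mm) outline, with the marker at crop (270,288). Next I'll open partly, turn the jaws +22° off the console's y axis, and descend over the rim.

Emit:
jog_arm:
  commands:
    - {"x": 1.23,"y": 0.05,"z": 1,"roll": 0}
    - {"x": 1.23,"y": 0.05,"z": 1,"roll": 0}
    - {"x": 0,"y": 0,"z": 2,"roll": -0.13}
    - {"x": 0,"y": 0,"z": 2,"roll": -0.13}
    - {"x": 0,"y": 0,"z": 2,"roll": -0.13}
    - {"x": 0,"y": 0,"z": 0,"roll": 0}
    - {"x": 0,"y": 0,"z": 0,"roll": 0}
  gripper: 7.2

```text
clock: 8.6
tool_pos: [0.4745, -0.161, 0.1521]
orientation: [-179.9, 0.1, 39.9]
force: [0.1, 0.7, 0.3]
opening: 0.0724
```

```bash
python3 st.py .4745 -.1609 .106
```

```text
8.6 [  3.8   7.9 -26.8   0.  -55.4 126.1] [ 0.4745 -0.161   0.1521] [-1.7992e+02  1.3000e-01  3.9920e+01] F [0.1 0.7 0.3] open 0.0724
tool cm [ 0.02 -0.01  4.61]
```

Emit:
jog_arm:
  commands:
    - {"x": 0,"y": 0,"z": 1.5,"roll": 0}
    - {"x": 0,"y": 0,"z": 1.5,"roll": 0}
    - {"x": 0,"y": 0,"z": 1,"roll": 0}
    - {"x": 0,"y": 0,"z": 0.6,"roll": 0}
    - {"x": 0,"y": 0,"z": 0,"roll": 0}
    - {"x": 0,"y": 0,"z": 0,"roll": 0}
  gripper: 7.2

```text
clock: 9.2
tool_pos: [0.475, -0.1612, 0.1076]
orientation: [180.0, -0.0, 40.1]
force: [0.4, 0.3, -0.2]
opening: 0.0721
```

```bash
python3 st.py .4745 -.1609 .106; python3 look.py w4;python3 -c "
from h import *
snap('scene','s4.png');import cv2
a=cv2.imread('pics/s4.png');cv2.imwrite('pics/s4c.png',cv2.resize(a[150:300,150:350],None,fx=4,fy=4,interpolation=cv2.INTER_CUBIC))"
```

```text
9.2 [  3.8  10.8 -30.1   0.  -49.  126.3] [ 0.475  -0.1612  0.1076] [ 1.7997e+02 -2.0000e-02  4.0100e+01] F [ 0.4  0.3 -0.2] open 0.0721
tool cm [-0.02 -0.05  0.16]
9.2 [ 0.475  -0.1612  0.1076] [180.   -0.   40.1] [ 0.4  0.3 -0.2] 953 837
```

View pics/w4.png

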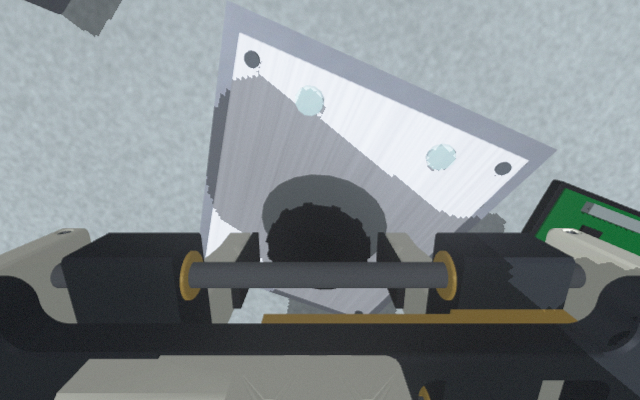

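View pics/s4c.png

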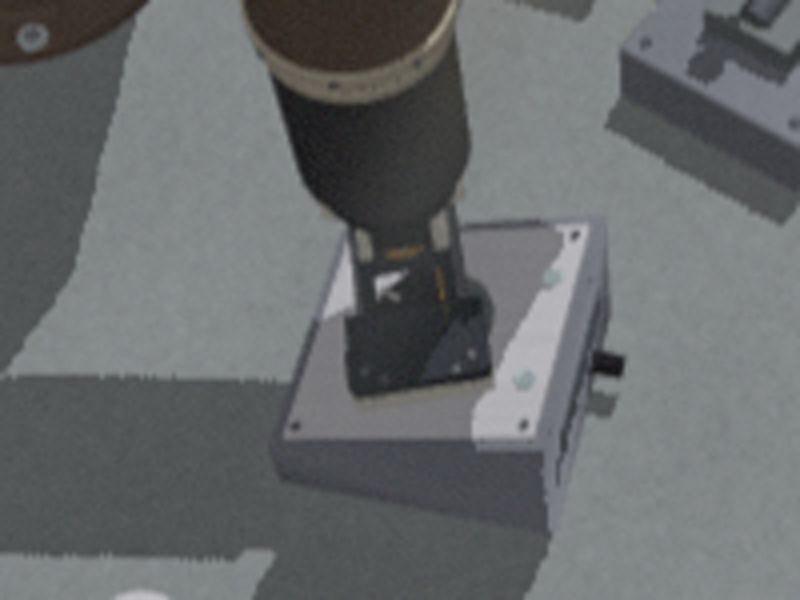

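The fingers straddle the head without contact. I'll lower by 2 mm, close, and turn about 43° clockwise.

Emit:
jog_arm:
  commands:
    - {"x": 0,"y": 0,"z": 0.2,"roll": 0}
    - {"x": 0,"y": 0,"z": 0,"roll": 0}
    - {"x": 0,"y": 0,"z": 0,"roll": 0}
    - {"x": 0,"y": 0,"z": 0,"roll": 0}
    - {"x": 0,"y": 0,"z": 0,"roll": 0}
  gripper: 5

```text
clock: 9.8
tool_pos: [0.4747, -0.1612, 0.1052]
orientation: [180.0, -0.0, 40.1]
force: [0.6, -2.3, -0.5]
opening: 0.0585
```

```bash
python3 st.py
```

```text
9.8 [  3.7  11.  -30.3   0.  -48.7 126.4] [ 0.4747 -0.1612  0.1052] [ 1.7998e+02 -1.0000e-02  4.0120e+01] F [ 0.6 -2.3 -0.5] open 0.0585
```

Gripped at 58.5 mm. Twisting now.

Emit:
jog_arm:
  commands:
    - {"x": 0,"y": 0,"z": 0,"roll": 0.1}
    - {"x": 0,"y": 0,"z": 0,"roll": 0.1}
    - {"x": 0,"y": 0,"z": 0,"roll": 0.1}
    - {"x": 0,"y": 0,"z": 0,"roll": 0.1}
    - {"x": 0,"y": 0,"z": 0,"roll": 0.1}
    - {"x": 0,"y": 0,"z": 0,"roll": 0.1}
    - {"x": 0,"y": 0,"z": 0,"roll": 0.1}
    - {"x": 0,"y": 0,"z": 0,"roll": 0.07}
    - {"x": 0,"y": 0,"z": 0,"roll": 0}
    - {"x": 0,"y": 0,"z": 0,"roll": 0}
  gripper: 5

```text
clock: 10.8
tool_pos: [0.4736, -0.1597, 0.105]
orientation: [-179.9, 0.1, -4.0]
force: [-4.8, 8.0, 5.7]
opening: 0.0583
```

```bash
python3 st.py; python3 -c "
from h import *
print(ctrl.get_obs()['moment'])"
```

```text
10.8 [  3.8  11.  -30.3  -0.2 -48.8  82.3] [ 0.4736 -0.1597  0.105 ] [-1.7988e+02  8.0000e-02 -4.0200e+00] F [-4.8  8.   5.7] open 0.0583
[4.09396681 1.49159609 0.33511643]
```

Emit:
jog_arm:
  commands:
    - {"x": 0,"y": 0,"z": 0,"roll": 0}
    - {"x": 0,"y": 0,"z": 0,"roll": 0}
    - {"x": 0,"y": 0,"z": -2,"roll": 0}
    - {"x": 0,"y": 0,"z": -3,"roll": 0}
    - {"x": -1,"y": 0,"z": -3,"roll": 0}
    - {"x": -1,"y": 0,"z": -3,"roll": 0}
    - {"x": 0,"y": 0,"z": 0,"roll": 0}
  gripper: 7.2

```text
clock: 11.5
tool_pos: [0.4561, -0.16, 0.2193]
orientation: [-180.0, -0.4, -4.0]
force: [0.6, 0.2, 0.4]
opening: 0.0718
```

```bash
python3 look.py w5
```

```text
11.5 [ 0.4561 -0.16    0.2193] [-180.    -0.4   -4. ] [0.6 0.2 0.4] 984 514
```

View pics/w5c.png

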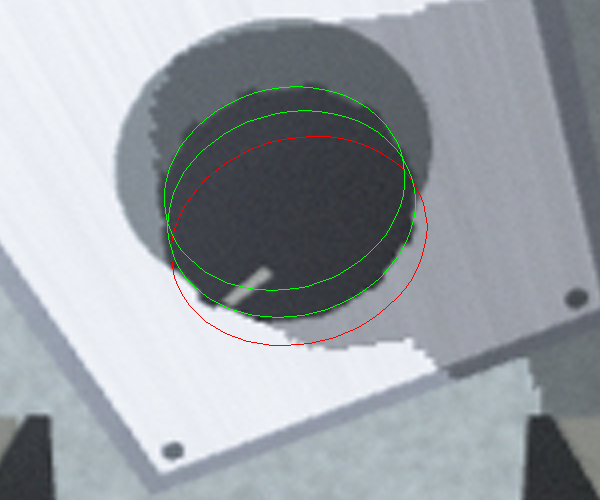

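```bash
cat >> look.py <<'E'
if len(sys.argv)>2:
    pass
np.savez('last_'+f+'.npz',K=s['mtx'],M=M,x0=x0,y0=y0)
E
cat > ang.py <<'E'
from cams import *
# args: K M, crop x0 y0, pixels (crop) ; intersect with plane at 'out'
def ang(K,M,x0,y0,pts,out):
    rc=R.from_euler('z',.3128);X=rc.apply([.906,0,.423]);Y=rc.apply([0,1,0]);ax=rc.apply([-.423,0,.906]);F=np.array([.4825,-.1583,.092])
    for p in pts:
        u=np.array([(p[0]+x0-1.5)/4,(p[1]+y0-1.5)/4,1]);d=M[:3,:3]@(np.linalg.solve(K,u)*[1,-1,-1]);c=M[:3,3]
        q=c+d*(((F+out*ax-c)@ax)/(d@ax))-F-out*ax
        print('x %.1f y %.1f mm ang %.1f'%(q@X*1e3,q@Y*1e3,np.degrees(np.arctan2(q@Y,q@X))))
E
python3 - <<'E'
from ang import *
w=np.load('w1.npz')
def MM(p,e):
    T=np.eye(4);T[:3,:3]=R.from_euler('xyz',e,degrees=True).as_matrix();T[:3,3]=p;return T@w['H']
for p,e,x0,y0,pts in [([.4508,-.1675,.2333],[180,-.1,17.8],978,476,[(281,272),(258,306)]),([.4561,-.16,.2193],[180,-.4,-4.0],984,514,[(268,272),(228,302)])]:
    ang(w['K'],MM(p,e),x0,y0,pts,.031)
E
```

```text
x -11.6 y 5.2 mm ang 156.0
x -22.8 y 11.2 mm ang 153.7
x -7.2 y 10.2 mm ang 125.0
x -11.3 y 22.4 mm ang 116.9
```

Emit:
jog_arm:
  commands:
    - {"x": 0.92,"y": 0,"z": 0,"roll": 0}
    - {"x": 0.92,"y": 0,"z": 0,"roll": 0}
    - {"x": 0,"y": 0,"z": 2,"roll": -0.13}
    - {"x": 0,"y": 0,"z": 2,"roll": -0.13}
    - {"x": 0,"y": 0,"z": 1.5,"roll": -0.13}
    - {"x": 0,"y": 0,"z": 0,"roll": -0.13}
    - {"x": 0,"y": 0,"z": 0,"roll": -0.13}
    - {"x": 0,"y": 0,"z": 0,"roll": -0.13}
    - {"x": 0,"y": 0,"z": 0,"roll": 0}
    - {"x": 0,"y": 0,"z": 2,"roll": 0}
    - {"x": 0,"y": 0,"z": 2,"roll": 0}
    - {"x": 0,"y": 0,"z": 1.5,"roll": 0}
  gripper: 7.2

```text
clock: 12.75
tool_pos: [0.4727, -0.161, 0.1032]
orientation: [-179.9, 0.1, 40.4]
force: [0.5, -0.8, 0.2]
opening: 0.072
```

```bash
python3 st.py .4745 -.161 .105
```

```text
12.75 [  3.8  11.1 -30.6  -0.  -48.5 126.7] [ 0.4727 -0.161   0.1032] [-1.7993e+02  8.0000e-02  4.0430e+01] F [ 0.5 -0.8  0.2] open 0.072
tool cm [ 0.14  0.11 -0.18]
```

Emit:
jog_arm:
  commands:
    - {"x": 0.14,"y": 0.11,"z": -0.15,"roll": 0}
    - {"x": 0,"y": 0,"z": 0,"roll": 0}
    - {"x": 0,"y": 0,"z": 0,"roll": 0}
    - {"x": 0,"y": 0,"z": 0,"roll": 0}
  gripper: 5

```text
clock: 13.15
tool_pos: [0.4752, -0.1609, 0.1069]
orientation: [180.0, -0.1, 40.6]
force: [1.3, -0.9, -5.4]
opening: 0.0586
```

Emit:
jog_arm:
  commands:
    - {"x": 0,"y": 0,"z": 0,"roll": 0.1}
    - {"x": 0,"y": 0,"z": 0,"roll": 0.1}
    - {"x": 0,"y": 0,"z": 0,"roll": 0.1}
    - {"x": 0,"y": 0,"z": 0,"roll": 0.1}
    - {"x": 0,"y": 0,"z": 0,"roll": 0.1}
    - {"x": 0,"y": 0,"z": 0,"roll": 0.1}
    - {"x": 0,"y": 0,"z": 0,"roll": 0.1}
    - {"x": 0,"y": 0,"z": 0,"roll": 0.1}
    - {"x": 0,"y": 0,"z": 0,"roll": 0.05}
    - {"x": 0,"y": 0,"z": 0,"roll": 0}
  gripper: 5

```text
clock: 14.15
tool_pos: [0.4742, -0.1595, 0.1073]
orientation: [-179.9, 0.0, -8.1]
force: [-4.7, 10.3, 6.4]
opening: 0.0584
```

Emit:
jog_arm:
  commands:
    - {"x": 0,"y": 0,"z": 0,"roll": 0}
    - {"x": 0,"y": 0,"z": 0,"roll": 0}
    - {"x": 0,"y": 0,"z": -2,"roll": 0}
    - {"x": 0,"y": 0,"z": -3,"roll": 0}
    - {"x": -1,"y": 0,"z": -3,"roll": 0}
    - {"x": -1,"y": 0,"z": -3,"roll": 0}
    - {"x": 0,"y": 0,"z": 0,"roll": 0}
  gripper: 7.2

```text
clock: 14.85
tool_pos: [0.4567, -0.1585, 0.2212]
orientation: [-180.0, -0.5, -8.0]
force: [0.7, 0.6, 0.0]
opening: 0.072
```

```bash
python3 look.py w6; python3 st.py .4745 -.161 .105
```

```text
14.85 [ 0.4567 -0.1585  0.2212] [-180.    -0.5   -8. ] [0.7 0.6 0. ] 986 513
14.9 [  4.3   2.3 -23.7   0.  -63.7  77.7] [ 0.4561 -0.1583  0.2191] [-179.96   -0.32   -8.02] F [-0.7  0.3 -0.9] open 0.0719
tool cm [ 1.8   0.02 11.42]
```

View pics/w6c.png

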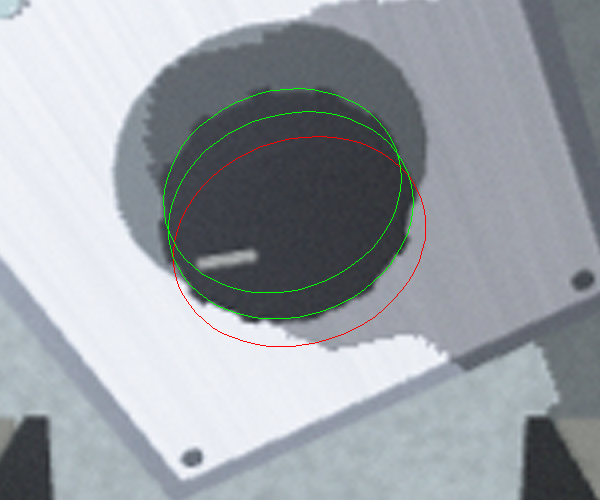

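The head is still latched and the marker is now at crop (228,260), about 75–80° in all. Another grip.

Emit:
jog_arm:
  commands:
    - {"x": 0.95,"y": 0,"z": 0,"roll": 0}
    - {"x": 0.95,"y": 0.05,"z": 0,"roll": 0}
    - {"x": 0,"y": 0,"z": 2,"roll": -0.14}
    - {"x": 0,"y": 0,"z": 2,"roll": -0.14}
    - {"x": 0,"y": 0,"z": 1.5,"roll": -0.14}
    - {"x": 0,"y": 0,"z": 0,"roll": -0.14}
    - {"x": 0,"y": 0,"z": 0,"roll": -0.14}
    - {"x": 0,"y": 0,"z": 0,"roll": -0.14}
    - {"x": 0,"y": 0,"z": 0,"roll": 0}
    - {"x": 0,"y": 0,"z": 2,"roll": 0}
    - {"x": 0,"y": 0,"z": 2,"roll": 0}
    - {"x": 0,"y": 0,"z": 1.4,"roll": 0}
  gripper: 7.2

```text
clock: 16.1
tool_pos: [0.4734, -0.1614, 0.1057]
orientation: [-179.9, 0.1, 39.8]
force: [0.1, 0.4, 0.4]
opening: 0.0721
```

```bash
python3 st.py .4745 -.161 .1055
```

```text
16.1 [  3.7  10.9 -30.3  -0.  -48.9 126.1] [ 0.4734 -0.1614  0.1057] [-1.7992e+02  9.0000e-02  3.9830e+01] F [0.1 0.4 0.4] open 0.0721
tool cm [0.11 0.04 0.02]
```

Emit:
jog_arm:
  commands:
    - {"x": 0.05,"y": 0,"z": 0,"roll": 0}
    - {"x": 0,"y": 0,"z": 0,"roll": 0}
    - {"x": 0,"y": 0,"z": 0,"roll": 0}
    - {"x": 0,"y": 0,"z": 0,"roll": 0}
  gripper: 5

```text
clock: 16.5
tool_pos: [0.4745, -0.1612, 0.1078]
orientation: [180.0, -0.0, 40.1]
force: [2.9, -3.4, -6.5]
opening: 0.0584
```

Emit:
jog_arm:
  commands:
    - {"x": 0,"y": 0,"z": 0,"roll": 0.1}
    - {"x": 0,"y": 0,"z": 0,"roll": 0.1}
    - {"x": 0,"y": 0,"z": 0,"roll": 0.1}
    - {"x": 0,"y": 0,"z": 0,"roll": 0.1}
    - {"x": 0,"y": 0,"z": 0,"roll": 0.1}
    - {"x": 0,"y": 0,"z": 0,"roll": 0.1}
    - {"x": 0,"y": 0,"z": 0,"roll": 0.1}
    - {"x": 0,"y": 0,"z": 0,"roll": 0.1}
    - {"x": 0,"y": 0,"z": 0,"roll": 0.05}
    - {"x": 0,"y": 0,"z": 0,"roll": 0}
  gripper: 5

```text
clock: 17.5
tool_pos: [0.4732, -0.1593, 0.109]
orientation: [-179.9, 0.0, -8.7]
force: [-8.8, 11.8, 14.3]
opening: 0.0568
```

Emit:
jog_arm:
  commands:
    - {"x": 0,"y": 0,"z": 0,"roll": 0}
    - {"x": 0,"y": 0,"z": 0,"roll": 0}
    - {"x": 0,"y": 0,"z": -2,"roll": 0}
    - {"x": 0,"y": 0,"z": -3,"roll": 0}
    - {"x": -1,"y": 0,"z": -3,"roll": 0}
    - {"x": -1,"y": 0,"z": -3,"roll": 0}
    - {"x": 0,"y": 0,"z": 0,"roll": 0}
  gripper: 7.2

```text
clock: 18.2
tool_pos: [0.456, -0.1582, 0.2222]
orientation: [-180.0, -0.5, -8.6]
force: [0.9, -0.1, -0.3]
opening: 0.0724
```

```bash
python3 look.py w7; python3 st.py .4745 -.161 .105
```

```text
18.2 [ 0.456  -0.1582  0.2222] [-180.    -0.5   -8.6] [ 0.9 -0.1 -0.3] 987 509
18.25 [  4.3   2.2 -23.7   0.  -63.9  77.1] [ 0.4554 -0.1579  0.2201] [-179.94   -0.32   -8.59] F [ 0.8  0.2 -0.8] open 0.0719
tool cm [ 1.87  0.03 11.52]
```

View pics/w7c.png

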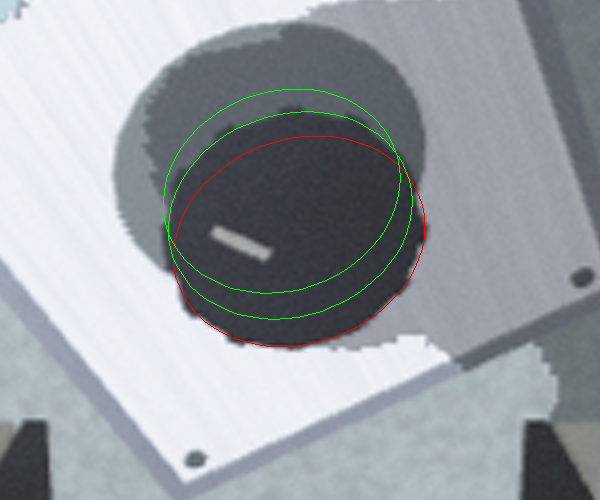

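The button is fully out: the head lies on the red (44 mm) outline, with the marker at crop (240,243). Now the grey box's lever. I'll close the fingers and move to the front side of its ball.

Emit:
jog_arm:
  commands:
    - {"x": 0,"y": 0,"z": 0,"roll": -0.094}
    - {"x": -0.3,"y": -4.1,"z": 0,"roll": 0}
    - {"x": -0.3,"y": -4.1,"z": 0,"roll": 0}
    - {"x": -0.3,"y": -4.1,"z": 0,"roll": 0}
    - {"x": -0.3,"y": -4.1,"z": 0,"roll": 0}
    - {"x": -0.3,"y": -4.1,"z": 0,"roll": 0}
    - {"x": -0.3,"y": -4.1,"z": 0,"roll": 0}
    - {"x": -0.3,"y": -4.0,"z": 0,"roll": 0}
    - {"x": -0.3,"y": -4.0,"z": 0,"roll": 0}
    - {"x": 0,"y": 0,"z": 0,"roll": 0}
    - {"x": 0,"y": 0,"z": 0,"roll": 0}
  gripper: 0

```text
clock: 19.35
tool_pos: [0.4481, 0.1695, 0.2166]
orientation: [179.9, 0.1, -3.1]
force: [-0.1, -0.1, 1.3]
opening: 0.0004
```

```bash
python3 st.py .45 .168 .14; python3 - <<'E'
from cams import *
o=ctrl.get_obs(); s=snap('wrist','w8.png')
T=np.eye(4);T[:3,:3]=R.from_euler('xyz',o['orientation'],degrees=True).as_matrix();T[:3,3]=o['tool_pos'];M=T@s['hand_eye']
C['wrist']=(s['mtx'],M[:3,3],R.from_matrix(M[:3,:3]))
rb=R.from_euler('z',-.0562)
for q in (0,.1,.2): print(q,proj('wrist',rb.apply([.08*np.sin(q-.5),0,.082+.08*np.cos(q-.5)])+[.5368,.1655,0]))
E
```

```text
19.35 [ 44.3   2.3 -24.   -0.  -63.8  42.6] [0.4481 0.1695 0.2166] [ 1.7994e+02  8.0000e-02 -3.1000e+00] F [-0.1 -0.1  1.3] open 0.0004
tool cm [0.21 0.14 7.66]
0 [[317.29155965 150.69991335]]
0.1 [[317.30773238 141.71337263]]
0.2 [[317.32550472 131.80034699]]
```

View pics/w8.png

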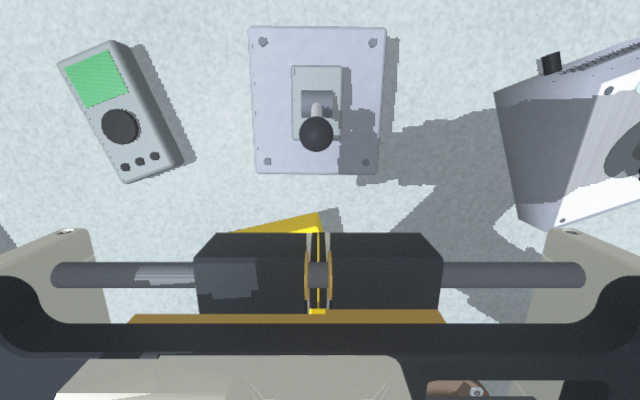

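The ball at (316,134) is in line with the fingers. Descend in front of it and push +x.

Emit:
jog_arm:
  commands:
    - {"x": 0,"y": 0,"z": 2.5,"roll": 0}
    - {"x": 0,"y": 0,"z": 2.5,"roll": 0}
    - {"x": 0,"y": 0,"z": 2.5,"roll": 0}
    - {"x": 1,"y": 0,"z": 0,"roll": 0}
    - {"x": 1,"y": 0,"z": 0,"roll": 0}
    - {"x": 1,"y": 0,"z": 0,"roll": 0}
    - {"x": 1,"y": 0,"z": 0,"roll": 0}
    - {"x": 1.2,"y": 0,"z": 0,"roll": 0}
    - {"x": 1.2,"y": 0,"z": 0,"roll": 0}
    - {"x": 1.2,"y": 0,"z": 0,"roll": 0}
    - {"x": 1,"y": 0,"z": 0,"roll": 0}
    - {"x": 0,"y": 0,"z": 0,"roll": 0}
  gripper: 0

```text
clock: 20.6
tool_pos: [0.5356, 0.164, 0.1422]
orientation: [180.0, -0.0, -3.2]
force: [-0.4, -0.5, -1.5]
opening: 0.0004
```

Emit:
jog_arm:
  commands:
    - {"x": 0.8,"y": 0,"z": 0,"roll": 0}
    - {"x": 0.8,"y": 0,"z": 0,"roll": 0}
    - {"x": 0.3,"y": 0,"z": 0,"roll": 0}
    - {"x": 0.3,"y": 0,"z": 0,"roll": 0}
    - {"x": 0,"y": 0,"z": 0,"roll": 0}
    - {"x": 0,"y": 0,"z": 0,"roll": 0}
  gripper: 0

```text
clock: 21.2
tool_pos: [0.5533, 0.1628, 0.1421]
orientation: [180.0, 0.3, -3.2]
force: [-14.2, 4.8, 5.6]
opening: 0.0005
```

```bash
python3 st.py
```

```text
21.2 [ 35.7  15.5 -18.3  -0.2 -56.5  51.2] [0.5533 0.1628 0.1421] [179.96   0.29  -3.21] F [-14.2   4.8   5.6] open 0.0005
```

Force of 14 N against the stop at x = 0.553: the lever is at its far end. Back off, rise and check.

Emit:
jog_arm:
  commands:
    - {"x": -1.5,"y": 0,"z": 0,"roll": 0}
    - {"x": -3,"y": 0,"z": 0,"roll": 0}
    - {"x": -3,"y": 0,"z": 0,"roll": 0}
    - {"x": -3,"y": 0,"z": -2,"roll": 0}
    - {"x": 0,"y": 0,"z": -3,"roll": 0}
    - {"x": 0,"y": 0,"z": -3,"roll": 0}
    - {"x": 0,"y": 0,"z": 0,"roll": 0}
    - {"x": 0,"y": 0,"z": 0,"roll": 0}
  gripper: 0

```text
clock: 22.0
tool_pos: [0.4518, 0.1691, 0.2234]
orientation: [-179.9, -0.1, -3.2]
force: [-0.8, 0.6, -0.8]
opening: 0.0001
```

```bash
python3 st.py; python3 - <<'E'
from cams import *
a=snap('scene','s9.png');b=snap('top','t9.png');snap('wrist','w9.png')
rb=R.from_euler('z',-.0562)
for q in (.8,.9,1): 
    P=rb.apply([.08*np.sin(q-.5),0,.082+.08*np.cos(q-.5)])+[.5368,.1655,0]; print(q,proj('scene',P),proj('top',P))
import subprocess
A=cv2.imread('pics/s9.png');cv2.imwrite('pics/s9c.png',cv2.resize(A[90:310,190:400],None,fx=2.6,fy=2.6,interpolation=cv2.INTER_CUBIC))
E
```

```text
22.0 [ 43.9   2.2 -23.2  -0.  -64.5  42.9] [0.4518 0.1691 0.2234] [-1.7989e+02 -1.0000e-01 -3.1900e+00] F [-0.8  0.6 -0.8] open 0.0001
0.8 [[349.04217256 138.31527215]] [[249.41231403 204.27531086]]
0.9 [[351.44802062 140.22843664]] [[249.7189789 201.6156633]]
1 [[353.73057005 142.2611086 ]] [[250.06623688 199.11689493]]
```

View pics/s9c.png

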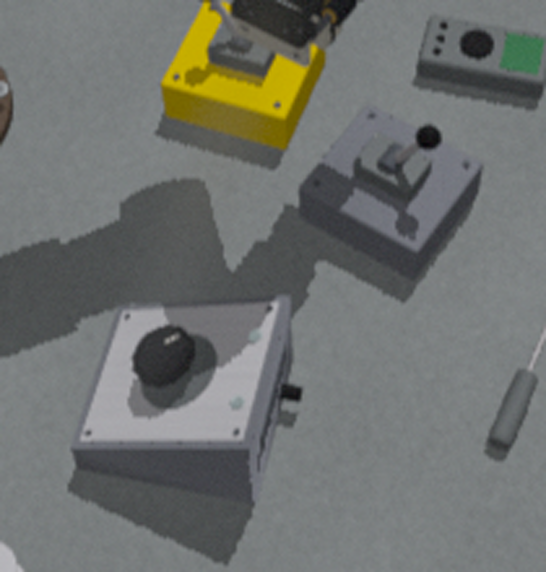

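View pics/t9.png

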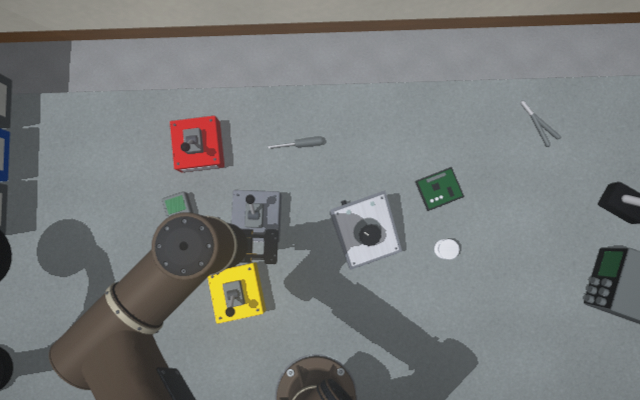

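View pics/w9.png

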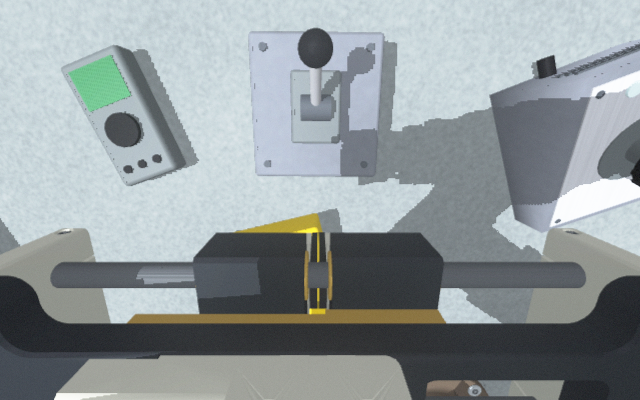

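The ball is at scene (354.6,142.3) and top (250,200), which matches a lever angle of about 1.0 rad. The button is out, the loose things are where they were, and the arm is clear.

```bash
python3 -c "
from plant import ctrl
print(ctrl.close_job())"
```

```text
the job is handed in; nothing more can be done
None
```

The emergency stop test and the lever move are both done, and I handed the job in at about 22 s on the clock (limit 72 s). No verdict is reported.

- **Button pressed:** I pushed it along its axis to the end stop; the last reading was about 48 N at the wrist. After I backed off, the wrist picture showed it staying in, with the head on the predicted 33 mm outline.
- **Button released:** Three grips turned the head clockwise by roughly 110–120° in all; only the first turn (about 37°) was measured. The tool can't tilt, so I gripped with vertical fingers close to the console's y axis. After the third grip was opened, the wrist picture showed the head on the 44 mm "out" outline.
- **Lever:** I pushed the grey box's lever with closed fingers until it met its stop at about 14 N. The scene and top pictures then put it at about 1.0 rad.
- **Surroundings:** The driver, board and reel look unmoved in the last top picture. The arm hides most of the multimeter there, but the wrist and scene pictures show it in place. The arm ended clear of everything.

No check failed at the end. The early fit of the console's position from the two fixed cameras was about 1.5 mm off the wrist-camera fit, so I used the wrist fit.

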